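# Roll a mailing tube half a turn onto the counter scanner

## Task

The cardboard mailing tube lies on the shop counter beside the flush barcode scanner, its barcode label facing up. Put a fingertip on top of the tube and, in as many strokes as it takes, roll it along the counter half a turn towards the scanner, so that it stops over the middle of the glass with the label facing straight down at it, and stays there at rest when you let go. Press lightly, do not lift or carry the tube, and leave everything else on the counter where it is.

Things in the scene. Friction and masses are not known exactly. Their poses are not given: they have to be found in the camera images.
- tube: the mailing tube: brown cardboard cylinder with white end caps, 50 mm in diameter, 260 mm long, 150 to 310 g, lying free to roll; let go slowly, it stops within a few mm. Origin on its axis at mid length, 25 mm above the counter. Own x runs along the tube; own z points out through the middle of the label, straight up at the start. Half a turn without slip carries the tube 79 mm
- label (a point): the middle of the barcode label, on the tube's surface 25 mm from its axis, at mid length: a white sticker with black bars, 56 mm along the tube, 30 mm around it. On top of the tube at the start, underneath at the end. The tube's top moves twice as fast as its axis, so a fingertip on top outruns the tube and needs several strokes of some 20 mm of tube travel each
- glass (a point): the centre of the scanner's dark glass, 94 mm square, in a steel bezel 140 mm square let flush into the counter (z = 0, no step). Axes: the scanner's. The tube starts on its +y or -y side, 74 to 88 mm from this point across (y), within 8 mm along (x), and within 0.1 rad of parallel to its x axis
- tape: a small roll of clear tape lying flat beside the scanner, on the side opposite the tube: ring of outer diameter 52 mm, 24 mm high; origin at the centre of its underside. A bystander
- glue: a glue stick standing upright, 29 mm in diameter, 92 mm high; origin at the centre of its underside. A bystander
- stapler: a black desk stapler, about 135 x 34 x 54 mm, its length along its own x; origin at the centre of its underside. A bystander
- stamp: a self-inking hand stamp standing up, 52 x 32 x 70 mm; origin at the centre of its underside. A bystander
- pen_pot: a dark steel pot of pens, 76 mm in diameter, about 130 mm high with the pens; origin at the centre of its underside. A bystander
- paint_jar: a closed white jar of paint, 52 mm in diameter, 70 mm high; origin at the centre of its underside. A bystander
- calculator: a flat desk calculator, 150 x 104 x 18 mm; origin at the centre of its underside. A bystander

How it is judged:
By the outcome, as a careful person would: the job done as asked, in the order asked, and still so for the second after the job is handed in, with the robot touching nothing.
It also fails if it takes over 53 s, if anything falls off the work surface, if the arm or the gripper's body presses on something with over 40 N, if the wrist force passes 120 N, or if a joint passes its speed limit or range.

## Robot

A 6-joint arm with a two-finger parallel gripper is mounted at the origin on the work surface. World frame = base frame: x ahead of the robot, y to its left, z up, the work surface at z = 0. Lengths are in m, angles in rad, forces in N, time in s.
With the tool pointing down it reaches from about 0.275 to 0.85 m from the base axis. Payload 5.2 kg.
Tool frame: the origin (TCP) lies between the finger pads; the fingertips stand 19 mm ahead of it and the grasp point (between the pads) is the TCP; z points along the fingers, x is the direction in which the jaws open and shut, and the axes are right-handed (so a half turn about z gives the same grasp; the last joint's range is limited). The gripper opens to 85 mm and grips with 20 to 120 N. Pads are 22 mm wide; open, the fingers measure 114 mm over their backs; the gripper's body (76 mm by 85 mm) begins 54 mm behind the grasp point. The pads swing forward as they close: fully open they stand 13 mm farther back than shut.
Start: joints at [-1.496, 0.259, 1.535, -0, 1.348, -0.203], TCP at [0.151, -0.529, 0.25] pointing down, gripper open.
Joint ranges: [-3.14, 3.14], [-0.91, 2.08], [0.19, 2.58], [-1.22, 4.36], [0.22, 2.71], [-3.12, 3.12]. Speed limits (rad/s): [2.57, 2.57, 3.14, 3.14, 3.14, 3.14].

## Interface

Orientations are given as a rotation vector (axis times angle).
In Python, from bench import env gives the robot as it stands. The module is installed in compiled form; this text tells all that it offers. Calls block until the motion is done:
- env.movep(position, orientation): joint-space move of the TCP to a pose.
- env.movel(position, rate=0.15, rotation=None, contact_N=None): straight line of the TCP; rotation=None keeps the orientation; rate is the mean speed in m/s. With contact_N (N) it stops when the force on the tool has changed by that much, and returns True; else False.
- env.goto_joints(angles): joint-space move.
- env.let_go() and env.close_gripper(): open the fingers fully, or close them until they stop; the grip force is fixed at half the most.
- env.hold(seconds).
- env.ik(position, orientation): joint angles nearest the present ones, or None.
- env.state(): the state.
- env.snapshot(name): name is "side" or "top" or "wrist"; returns (picture, depth): 400x640x3 uint8, red, green, blue; 400x640 float32, m along the optical axis (not along the pixel's ray), 0 where there is no reading.
- env.camera_model(name): a dict with "fx", "fy", "cx", "cy" (pixels), "extrinsics" (4x4, takes a point from camera to world coordinates). Camera axes: x right, y up, looking along -z (the intrinsics and any distortion apply to the point x, -y, -z); pixel columns grow to the right and rows downward; lengths in m; the calibration is good to about 2 mm. A picture is of the moment at which its call begins: read the wrist's pose just before it. camera_model takes no time and is no camera call; for the wrist camera it gives the pose at the moment of the call.
A pose or a line that the arm cannot do raises env.MotionError and nothing moves.
- env.sign_off(): hands the job in, once; it reports no verdict.
The state is a dict: "t": time; "joints": joint angles; "qd": joint speeds; "tau": joint torques, N m; "tcp_pos": TCP position; "orientation": TCP orientation; "force": force on the tool from outside, world axes, zero at the start; "moment": the same for the moment, N m; "grip_width": finger opening in m.
Only numpy, scipy, OpenCV 4.12 (cv2) and the standard library are available. Lean on these libraries where they do the work, as an engineer would, in place of code of your own. Each camera call takes 0.05 s, during which the arm holds its last target. There are 200 camera calls.

## Working session

There is one attempt and no reset: what is moved stays moved. The work goes in short steps, each a Python script; the robot and the scene stay as the last script left them, time stands still between calls to the robot, and variables do not carry over. Pictures are saved under pics/ and viewed, about 8 in all and at most 12, crops included, and the job is handed in when it is done.

```bash
mkdir -p pics; python3 - <<'E'
from bench import env
import cv2,numpy as np
for n in("top","side"):
    p,d=env.snapshot(n); cv2.imwrite(f"pics/{n}0.png",p[:,:,::-1]); np.savez(f"{n}0.npz",p=p,d=d)
    m=env.camera_model(n); print(n,m)
s=env.state();print(s)
E
```

```text
top {'fx': 437.1011489562601, 'fy': 437.1011489562601, 'cx': 318.0752246245351, 'cy': 202.18633039956788, 'extrinsics': array([[ 0.01158773,  0.9987993 , -0.04759917,  0.48215679],
       [-0.99993078,  0.01147758, -0.00258679,  0.00710972],
       [-0.00203736,  0.04762585,  0.99886317,  0.97534191],
       [ 0.        ,  0.        ,  0.        ,  1.        ]])}
side {'fx': 471.07394301018564, 'fy': 471.07394301018564, 'cx': 321.52152288359906, 'cy': 197.72659036169478, 'extrinsics': array([[-0.74191395,  0.4461815 , -0.50048552, -0.02471702],
       [-0.6704143 , -0.50523593,  0.54339794,  0.6581369 ],
       [-0.01040916,  0.73868716,  0.67396804,  0.83638826],
       [ 0.        ,  0.        ,  0.        ,  1.        ]])}
{'t': 0.1, 'joints': array([-1.49582884e+00,  2.59299839e-01,  1.53592015e+00,  3.95911012e-06,
        1.34799049e+00, -2.02781164e-01]), 'qd': array([-3.77165216e-05, -2.28191150e-03, -3.35126117e-03, -6.73062086e-04,
        1.44545954e-03,  1.20280623e-03]), 'tau': array([ 1.40942444e-03, -4.46966779e+01, -2.91247684e+01, -2.26975471e-04,
        6.36757424e-03,  1.88012081e-05]), 'tcp_pos': array([ 0.15080746, -0.52849158,  0.24956326]), 'orientation': array([-2.50659216e+00,  1.89181146e+00,  1.67333090e-03]), 'force': array([-0.69401197,  0.84825349,  0.07633359]), 'moment': array([ 0.04460416, -0.0110768 ,  0.02384249]), 'grip_width': 0.08552821285964725}
```

View pics/top0.png

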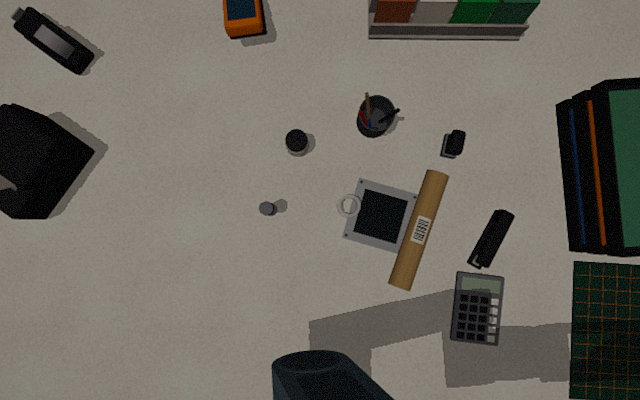

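View pics/side0.png

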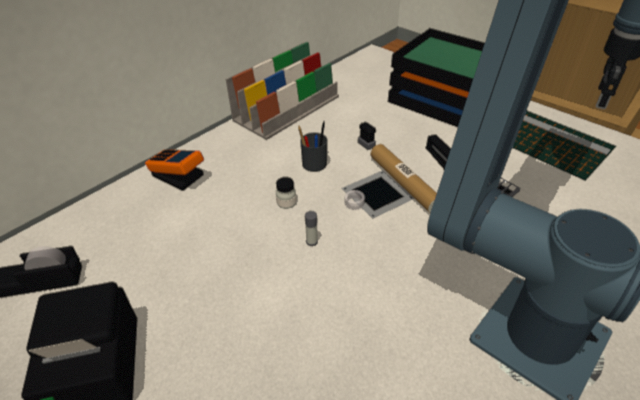

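```bash
cat > h.py <<'E'
import numpy as np,cv2
from bench import env
def ray(m,uv,z):
    uv=np.atleast_2d(uv).astype(float);E=m["extrinsics"]
    d=np.c_[(uv[:,0]-m["cx"])/m["fx"],-(uv[:,1]-m["cy"])/m["fy"],-np.ones(len(uv))]@E[:3,:3].T
    o=E[:3,3]; return (o+d*((z-o[2])/d[:,2])[:,None])
def big(mask,k=3):
    mask=cv2.morphologyEx(mask.astype(np.uint8)*255,cv2.MORPH_CLOSE,np.ones((k,k)))
    c,_=cv2.findContours(mask,cv2.RETR_EXTERNAL,cv2.CHAIN_APPROX_NONE)
    return max(c,key=cv2.contourArea)
def tube(p,m,roi):
    hsv=cv2.cvtColor(p,cv2.COLOR_RGB2HSV); x0,x1,y0,y1=roi
    k=np.zeros(p.shape[:2],bool); k[y0:y1,x0:x1]=((hsv[...,1]>90)&(hsv[...,2]>60)&(hsv[...,0]<30))[y0:y1,x0:x1]
    r=cv2.boxPoints(cv2.minAreaRect(big(k,9)))
    w=ray(m,r,0.025)[:,:2]; return rect(w)
def rect(w):
    a,b=w[1]-w[0],w[2]-w[1]
    L,W=(a,b) if np.hypot(*a)>np.hypot(*b) else (b,a)
    return w.mean(0),np.arctan2(L[1],L[0]),np.hypot(*L),np.hypot(*W)
E
python3 - <<'E'
from h import *
m=env.camera_model("top");p=np.load("top0.npz")["p"]
print("tube",tube(p,m,(370,470,150,310)))
g=p.max(2); k=np.zeros(g.shape,bool);k[180:255,340:420]=(g<45)[180:255,340:420]
c=big(k);r=cv2.boxPoints(cv2.minAreaRect(c));print("glass px",r);print(rect(ray(m,r,0)[:,:2]))
# bezel: left edge corners by approx
k=np.zeros(g.shape,bool);w=p.min(2);k[215:246,405:432]=(w>110)[215:246,405:432]
c=big(k);r=cv2.minAreaRect(c);print("label px",r,ray(m,r[0],0.05))
cv2.imwrite("pics/crop.png",cv2.resize(p[160:300,320:460,::-1],(560,560),interpolation=cv2.INTER_CUBIC))
E
```

```text
tube (array([ 0.47240523, -0.2085579 ]), np.float64(-0.32847995223375365), np.float64(0.2654906764470628), np.float64(0.04960179525059539))
glass px [[352.7358  230.92451]
 [364.84903 188.5283 ]
 [407.37735 200.67924]
 [395.26413 243.07545]]
(array([ 0.49994656, -0.12891851]), np.float64(-1.8387955149395965), np.float64(0.09865273278366343), np.float64(0.0985423911547607))
label px ((420.20001220703125, 229.40003967285156), (12.64910888671875, 25.930675506591797), 18.434947967529297) [[ 0.47119063 -0.20684775  0.05      ]]
```

View pics/crop.png

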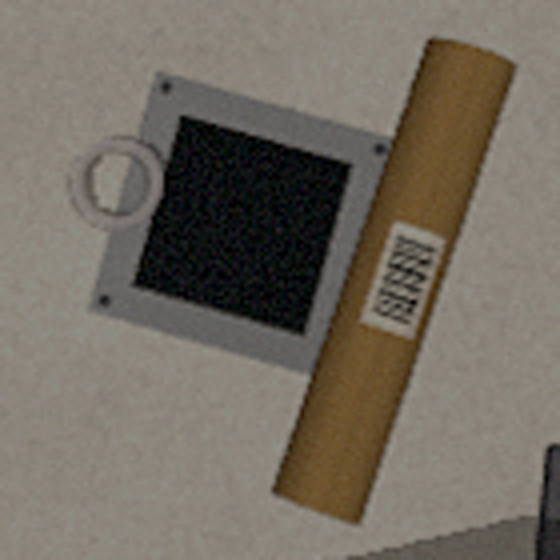

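```bash
cat >> h.py <<'E'
from scipy.spatial.transform import Rotation as R
W=np.array([0.3226,0.9465]); A=np.array([0.9465,-0.3226])   # rolling direction, along tube
def ori():
    best=None
    for s in(1,-1):
        x=np.r_[s*W,0];z=np.array([0,0,-1.]);o=R.from_matrix(np.c_[x,np.cross(z,x),z]).as_rotvec()
        q=env.ik([0.47,-0.21,0.15],o)
        if q is not None and (best is None or abs(q[5])<best[0]): best=(abs(q[5]),o)
    return best[1]
def st(tag):
    s=env.state();print(tag,"t%.2f"%s["t"],s["tcp_pos"].round(4),"F",s["force"].round(2));return s
def touch(c,z0=0.078):
    """come down on xy c until light contact"""
    env.movel([*c,z0],rate=0.1)
    return env.movel([*c,0.060],rate=0.012,contact_N=2.0)
E
python3 - <<'E'
from h import *
o=ori();C=np.array([0.4722,-0.2080])
env.close_gripper();st("closed")
env.movep([*(C-0.010*W),0.15],o);st("above")
print(touch(C-0.010*W));s=st("touch")
p=s["tcp_pos"]
for i in range(2):
    env.movel([*(p[:2]+0.005*(i+1)*W),p[2]],rate=0.03);st(i)
E
```

```text
closed t0.87 [ 0.1508 -0.5289  0.2503] F [-0.18 -0.03 -0.01]
above t2.54 [ 0.469  -0.2183  0.1503] F [-0.43 -0.25 -0.45]
True
touch t4.27 [ 0.4689 -0.2175  0.0687] F [-0.95 -0.97  4.38]
0 t4.58 [ 0.4707 -0.2126  0.0689] F [-1.87  1.23  5.04]
1 t4.89 [ 0.4723 -0.208   0.069 ] F [-0.14  0.25  4.61]
```

```bash
cat >> h.py <<'E'
def see(name):
    p,d=env.snapshot("top");cv2.imwrite(f"pics/{name}.png",cv2.resize(p[150:310,320:480,::-1],(560,560),interpolation=cv2.INTER_CUBIC));return p
E
python3 - <<'E'
from h import *
p=env.state()["tcp_pos"]
z=p[2]-0.0001
for d in(0.015,0.029):
    env.movel([*(p[:2]+d*W),z],rate=0.035);st(d)
q=env.state()["tcp_pos"]
env.movel([*q[:2],q[2]+0.012],rate=0.02)
b=np.array([0.36,-0.02]);env.movel([*(q[:2]-0.09*A),0.11],rate=0.2);st("off")
img=see("s1");m=env.camera_model("top");print(tube(img,m,(340,470,150,310)))
p,_=env.snapshot("wrist");cv2.imwrite("pics/w1.png",p[:,:,::-1])
E
```

```text
0.015 t5.47 [ 0.4771 -0.1937  0.069 ] F [-1.48  0.11  4.96]
0.029 t6.03 [ 0.4816 -0.1804  0.0686] F [-0.45 -0.56  1.52]
off t7.39 [ 0.3974 -0.1521  0.1104] F [ 0.97 -0.15 -0.6 ]
(array([ 0.50502596, -0.19915132]), np.float64(-0.3260939467814925), np.float64(0.21044922681522651), np.float64(0.05038208222669205))
```

View pics/s1.png

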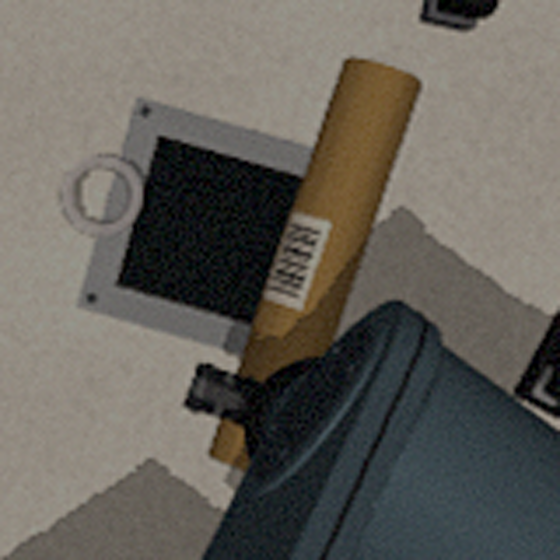

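```bash
cat >> h.py <<'E'
def stroke(c,L,lead=0.010):
    """roll the tube by L, its middle now at xy c"""
    f=c-lead*W
    touch(f,0.080); s=env.state(); z=s["tcp_pos"][2]; st("touch")
    for k in(0.5,1.0):
        env.movel([*(f+2*L*k*W),z],rate=0.035); s=st(k)
        z-=float(np.clip((s["force"][2]-4)*-1e-4,-3e-4,3e-4))
    q=s["tcp_pos"]; env.hold(0.2); env.movel([*q[:2],0.081],rate=0.02)
def away(g): 
    q=env.state()["tcp_pos"]; env.movel([*(q[:2]+g*A),0.11],rate=0.2)
E
python3 - <<'E'
from h import *
C=np.array([0.4723,-0.2083])
q=C+0.0192*W
env.movel([*(q-0.01*W),0.1],rate=0.2)
stroke(q,0.0205); stroke(q+0.0203*W,0.0205)
away(-0.09)
img=see("s2");m=env.camera_model("top");c,y,_,_=r=tube(img,m,(320,470,150,310));print(r,(c-C)@W);st("")
E
```

```text
touch t9.45 [ 0.4752 -0.1997  0.0687] F [-1.17 -0.53  4.83]
0.5 t10.18 [ 0.482  -0.1801  0.069 ] F [-1.76  1.01  5.92]
1.0 t10.92 [ 0.4884 -0.1607  0.0686] F [ 0.   -0.4   0.73]
touch t13.22 [ 0.4817 -0.1805  0.0686] F [-0.67 -0.59  4.4 ]
0.5 t13.96 [ 0.4886 -0.1608  0.069 ] F [-1.84  0.28  5.91]
1.0 t14.69 [ 0.495  -0.1415  0.0686] F [ 0.38 -0.37  0.64]
(array([ 0.5206245 , -0.16053347]), np.float64(-0.32923711207572487), np.float64(0.20608368846980493), np.float64(0.05055765486671161)) 0.06080050388282547
 t16.32 [ 0.4111 -0.1132  0.1102] F [ 0.   -0.15 -0.43]
```

View pics/s2.png

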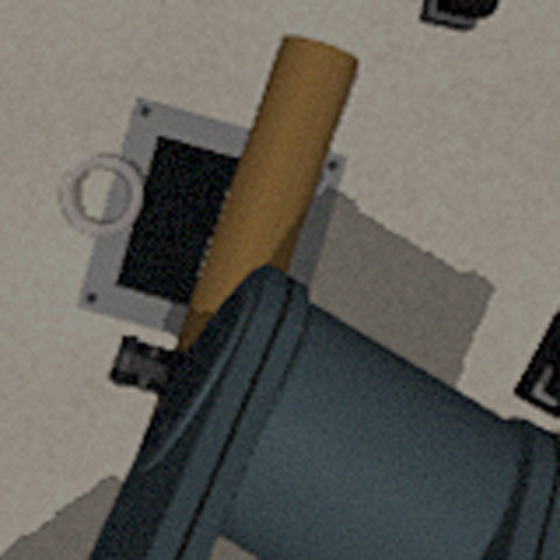

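```bash
python3 - <<'E'
from h import *
C=np.array([0.4723,-0.2083])
q=C+0.0608*W
env.movel([*(q-0.01*W),0.1],rate=0.2)
stroke(q,0.0207)
q=env.state()["tcp_pos"];env.movel([*q[:2],0.20],rate=0.15)
env.movep([0.20,-0.45,0.28],env.state()["orientation"]);env.hold(0.3)
img=see("s3");m=env.camera_model("top");c,y,_,_=r=tube(img,m,(320,470,150,310))
G=np.array([0.49995,-0.12892]);u=np.array([.9643,-.2648]);v=np.array([.2648,.9643])
print(r,"travel",(c-C)@W,"to glass x,y",(G-c)@u,(G-c)@v);st("")
E
```

```text
touch t18.27 [ 0.4886 -0.1603  0.0688] F [-0.7   0.28  4.03]
0.5 t19.02 [ 0.4955 -0.1405  0.069 ] F [-1.18  0.69  6.59]
1.0 t19.76 [ 0.5019 -0.121   0.0688] F [-0.52  0.07 -0.14]
(array([ 0.49891313, -0.1306776 ]), np.float64(-0.32917508496037073), np.float64(0.26585584306482557), np.float64(0.04941703477394271)) travel 0.08205499940462711 to glass x,y 0.000534439136656382 0.0019694149141801912
 t23.66 [ 0.2004 -0.4498  0.2799] F [-0.56 -0.4   0.15]
```

View pics/s3.png

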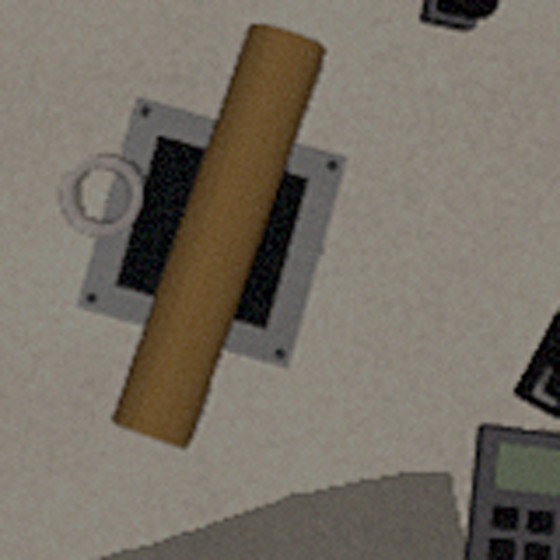

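```bash
python3 - <<'E'
from h import *
env.hold(0.5);img=see("s4");print(tube(img,env.camera_model("top"),(320,470,150,310))[0])
a=np.load("top0.npz")["p"].astype(int);d=(abs(a-img).max(2)>45)[:265];print(cv2.boundingRect(d.astype(np.uint8)))
n,_,s,_=cv2.connectedComponentsWithStats(d.astype(np.uint8));print([list(x) for x in s[1:] if x[4]>15])
env.sign_off()
E
```

```text
[ 0.49886652 -0.13067374]
(354, 157, 95, 108)
[[np.int32(354), np.int32(157), np.int32(59), np.int32(108), np.int32(2518)], [np.int32(394), np.int32(169), np.int32(55), np.int32(96), np.int32(1870)], [np.int32(416), np.int32(222), np.int32(12), np.int32(11), np.int32(55)], [np.int32(414), np.int32(232), np.int32(10), np.int32(9), np.int32(36)]]
the job is handed in; nothing more can be done
```

I rolled the tube onto the glass in four light fingertip strokes of about 20 mm of tube travel each. I pressed with about 4–7 N, backed the arm away, and handed the job in at about 24 s.

- **Position:** the tube's middle is about 2 mm short of the glass centre across and 0.5 mm off along. It had not moved when I measured it again half a second later.
- **Label:** the tube travelled about 82 mm, which is about 188° of roll, so the label should be about 8° past straight down. This comes from the travel, assuming no slip, because the label cannot be seen from above. The tube started 84 mm from the glass centre against 79 mm for half a turn. I therefore aimed to split the 5 mm between position and label angle; the tube actually came to rest about 2 mm short.
- **Angle to the scanner:** the tube is still about 0.06 rad off parallel, as it was at the start. I left that uncorrected.
- **Other objects:** comparing the first and last top pictures, only the tube changed in the upper part of the image (rows above 265). That comparison did not cover the calculator or the area around it. I saw nothing moved there, but did not measure it.

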